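# Prop the specimen case's lid on its stay

### The arm

A 6-joint arm with a two-finger parallel gripper is mounted at the origin on the work surface. World frame = base frame: x ahead of the robot, y to its left, z up, the work surface at z = 0. Lengths are in m, angles in rad, forces in N, time in s.
With the tool pointing down it reaches from about 0.275 to 0.975 m from the base axis. Payload 8.4 kg.
Tool frame: the origin (TCP) lies between the finger pads; the fingertips stand 19 mm ahead of it and the grasp point (between the pads) is the TCP; z points along the fingers, y is the direction in which the jaws open and shut (so a half turn about z gives the same grasp; the last joint's range is limited). The gripper opens to 92 mm and grips with 3 to 60 N. Pads are 20 mm wide; open, the fingers measure 128 mm over their backs; the gripper's body (75 mm by 189 mm) begins 69 mm behind the grasp point.
Start: joints at [-1.207, 0.353, 1.633, -0, 1.155, -0.002], TCP at [0.224, -0.584, 0.234] pointing down, gripper open.
Joint ranges: [-2.63, 2.63], [-0.92, 2.1], [0.06, 2.66], [-1.3, 4.44], [0, 2.69], [-3.02, 3.02]. Speed limits (rad/s): [2.22, 2.22, 2.79, 3.14, 3.14, 3.14].

### API

Orientations are given as a unit quaternion [w, x, y, z].
In Python, from station import bot gives the robot as it stands. The module is installed in compiled form; this text tells all that it offers.
- The arm moves only by the shell command python3 -m handwheel 'ROWS' [FORCE]. ROWS is JSON, a list of rows, each a list of 7 numbers: the shift along the tool's x, y, z in m, then the turn, a rotation vector about the tool's x, y, z in degrees, then the gripper's target within -1 to 1 (fully open at 1, half-way at 0, shut at -1). A call has 1 to 12 rows; each row is the pose to reach, as a shift and turn from the pose measured when the call began, along the tool's axes at that moment; what a row does not reach only later rows make up. A row lasts 1/10 s, in which the tool goes at most 50 mm and 8.59 degrees, less where a joint would pass 70% of its speed; a pose out of reach is approached as far as the arm can. A call with a gripper value outside its range is refused whole. The fingers move at their own pace and stop on an object; FORCE is the grip in N (left out, the last holds). Time passes only in rows, so rows that repeat a pose let the fingers close. It gives the time, the measured TCP pose, the force and the opening at its end, in the units of the state.
- bot.get_obs(): the state, without advancing time (a new reading comes with each control period).
- bot.read_camera(name): name is "side" or "top" or "wrist"; returns (picture, depth): 384x512x3 uint8, blue, green, red; 384x512 float32, m along the optical axis (not along the pixel's ray), 0 where there is no reading.
- bot.calibration(name): a dict with "fov_y" (degrees; the focal length in pixels is half the picture's height over the tangent of half this angle, whatever the lens; pixels are square), "cx", "cy" (the principal point, pixels), "k1" (the pictures are not rectified: a ray, as slopes to the right and down, at radius r is drawn at 1 + k1 r^2 times it, then the intrinsics apply), "R" (3x3) and "t" (3): a world point X has camera coordinates R X + t. Camera axes: x right, y down, z forward; pixel columns grow to the right and rows downward; lengths in m; the calibration is good to about 2 mm. A picture is of the moment at which its call begins: read the wrist's pose just before it. calibration takes no time and is no camera call; for the wrist camera it gives the pose at the moment of the call.
- bot.hand_in(): hands the job in, once; it reports no verdict.
The state is a dict: "time_s": time; "qpos": joint angles; "qd": joint speeds; "tau": joint torques, N m; "eef_pos": TCP position; "ee_rot": TCP orientation; "ft_force": force on the tool from outside, world axes, zero at the start; "moment": the same for the moment, N m; "opening": opening from 0.0 (shut) to 1.0 (fully open).
Only numpy, scipy, OpenCV 4.12 (cv2) and the standard library are available. Lean on these libraries where they do the work, as an engineer would, in place of code of your own. Each camera call takes 0.05 s, during which the arm holds its last target.

### The job

The lid of the white specimen case has been thrown right back. Flip the case's metal stay fully up until it stops, then swing the lid forward by its tab, lower it gently onto the stay and let go, so that it stands propped half open over the specimens. Do not knock over the objective or the dropper bottle that stand beside the case.

Things in the scene. Friction and masses are not known exactly. Their poses are not given: they have to be found in the camera images.
- case: White metal case, open on top, fixed; 150 (x) by 220 (y) by 70 mm high, walls 5. Origin: centre of its underside; x from the front wall (nearest the robot) to the hinged back wall, y left, z up. A middle wall, 10 thick, top 57 mm up, runs along y at x = -12 mm under the stay; beside it foam and black specimens reach at most 30 mm above the table, so fingers can dip in beside the stay.
- lid_hinge (a point): Middle of the lid's hinge line, which runs along the case's y axis, 74 mm above the table at the back rim (73 mm behind the case's centre). Axes as the case.
- lid (a joint): Lid angle (rad): 0 shut, 1.57 upright, 2.0 thrown back on its stop, 25 degrees past upright, where it starts (1.96 to 2.0). The hinge is free: the lid (0.28 to 0.46 kg) falls forward or back by its own weight unless it rests on the stay. On the fully raised stay it comes to rest at about 0.96 rad.
- lid_tab (a point): Point to pinch, middle of the black tab on the lid's free edge, 180 mm from the hinge: at lid angle a, 180*cos a in front of (-x) and 180*sin a above it, to 2 mm. Tab 40 mm wide (along the hinge), 10 thick, 48 long, flush with the lid: a white panel 152 mm from hinge to edge, 220 wide, 8 thick. Pinched across the 40 mm it turns between the pads. Axes: y along the hinge, z outward.
- stay_pivot (a point): Pivot of the stay, 64 mm above the table near the right end of the middle wall (at x = -12, y = -70 mm in the case). The pivot axis is the case's x axis. Axes as the case.
- stay (a joint): Stay angle (rad): 0 lying along the middle wall, tip to the case's left (+y); 1.57 upright; 1.75 fully up on its stop, just past upright, where the lid's weight holds it. Starts at 0 to 0.25. The pivot is stiff (0.05 N m, some 0.5 N at the grip point): the stay keeps where it is left. A pinched stay lags up to 0.15 rad behind the hand: carry on past 1.75 to bring it home.
- stay_grip (a point): Point to grip on the stay's centreline, 95 mm from the pivot: at stay angle a, 95*cos a to the left of the pivot (case +y) and 95*sin a above it. The stay is an aluminium bar 12 mm wide (along the case's x), 14 deep, with a dark rubber ball tip, 16 in diameter, centred 115 mm from the pivot. Pinched across the 12 mm it turns between the pads. Its y axis points from pivot to tip.
- objective_mid (a point): Centre, half-way up, of a loose steel microscope objective standing on the table to the left of the case: 34 mm in diameter, 60 mm high. Its z axis points up.
- dropper_mid (a point): Centre, half-way up, of a loose amber dropper bottle standing on the table to the right of the case: 52 mm in diameter, 115 mm high. Its z axis points up.
Things that resemble listed ones, but are neither listed nor needed, are in the scene too. Of the things that look like the part that bears objective_mid, take the one that is farthest to the robot's right at the start.

How it is judged:
On the way:
1. the stay is flipped fully up (beyond 1.6 rad) while the lid is still back (beyond 1.4 rad) (value of joint stay above 1.6 rad and value of joint lid above 1.4 rad), for 0.2 s.
At the end, for the whole second after the job is handed in: The stay is fully up (beyond 1.6 rad), the lid rests on it at 0.88 to 1.04 rad and is still (below 0.1 rad/s); the objective and the dropper bottle stand upright (within 0.3 rad) (value of joint stay above 1.6 rad and value of joint lid between 0.88 and 1.04 rad and velocity of joint lid between -0.1 and 0.1 rad/s and angle between each of objective_mid, dropper_mid's own z axis and vertical below 0.3 rad); the robot touches nothing.
It fails at once if the lid is let fall (it swings forward faster than 3 rad/s) (velocity of joint lid below -3 rad/s).
It fails at once if the objective or the dropper bottle is knocked over (tilted beyond 0.5 rad) (angle between any of objective_mid, dropper_mid's own z axis and vertical above 0.5 rad).
It also fails if it takes over 58 s, if anything falls off the work surface, if the arm or the gripper's body presses on something with over 40 N, if the wrist force passes 120 N, or if a joint passes its speed limit or range.

## Working session

There is one attempt and no reset: what is moved stays moved. The work goes in short steps, Python scripts to look and compute and a shell command to move; the robot and the scene stay as the last step left them, time stands still between calls to the robot, and variables do not carry over. Pictures are saved under pics/ and viewed, and the job is handed in when it is done.

```bash
mkdir -p pics; ls; python3 - <<'E'
from station import bot
import cv2,numpy as np,pickle
o=bot.get_obs();print(o)
for n in("side","top","wrist"):
    c=bot.calibration(n);im,d=bot.read_camera(n)
    print(n,{k:(np.round(v,4).tolist()) for k,v in c.items()})
    cv2.imwrite(f"pics/{n}0.png",im);np.save(f"pics/{n}0.npy",d);pickle.dump(c,open(f"pics/{n}0.pkl","wb"))
E
```

```text
pics
{'time_s': 0.0, 'qpos': array([-1.20736452e+00,  3.53613026e-01,  1.63414509e+00, -6.40263662e-06,
        1.15520568e+00, -2.39222009e-03]), 'qd': array([-0.00252505,  0.00214796,  0.000466  ,  0.00108811, -0.00123966,
       -0.00136164]), 'tau': array([ 1.55799575e-03, -5.93843615e+01, -3.34212220e+01,  6.96896156e-02,
        2.35504692e-02, -9.88637976e-05]), 'eef_pos': array([ 0.22340662, -0.58319431,  0.23288093]), 'ee_rot': array([-6.73905867e-04,  9.83317719e-01,  1.81895005e-01, -1.25968549e-04]), 'ft_force': array([ 0.68937056, -0.69159451,  0.41885407]), 'moment': array([-0.02286434,  0.03529609,  0.01354743]), 'opening': 0.9991833084555103}
side {'fov_y': 48.027, 'cx': 260.1614, 'cy': 187.8228, 'k1': -0.0467, 'R': [[-0.8889, -0.4578, -0.017], [-0.2583, 0.5316, -0.8066], [0.3783, -0.7126, -0.5908]], 't': [0.4917, 0.1743, 0.8631]}
top {'fov_y': 48.4494, 'cx': 250.1574, 'cy': 190.9263, 'k1': -0.1493, 'R': [[0.0056, -0.9998, -0.0208], [-0.9842, -0.0019, -0.1768], [0.1767, 0.0215, -0.984]], 't': [0.0613, 0.5174, 0.9216]}
wrist {'fov_y': 70.6694, 'cx': 253.9105, 'cy': 191.7316, 'k1': -0.0227, 'R': [[0.359, -0.9333, -0.0007], [-0.9063, -0.3488, 0.2384], [-0.2228, -0.0849, -0.9712]], 't': [-0.6256, -0.0277, 0.3887]}
```

View pics/side0.png

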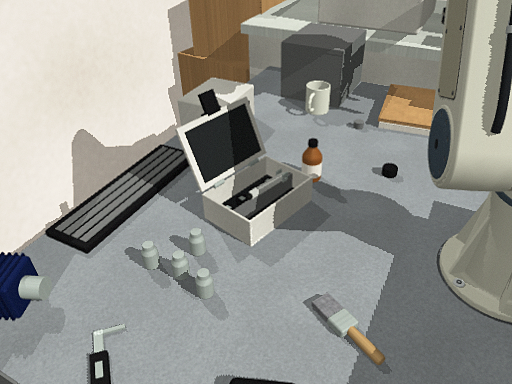

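View pics/top0.png

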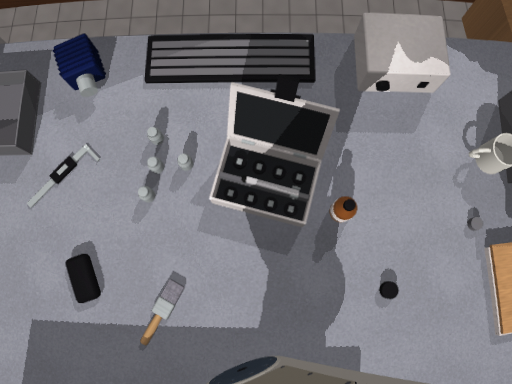

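View pics/wrist0.png

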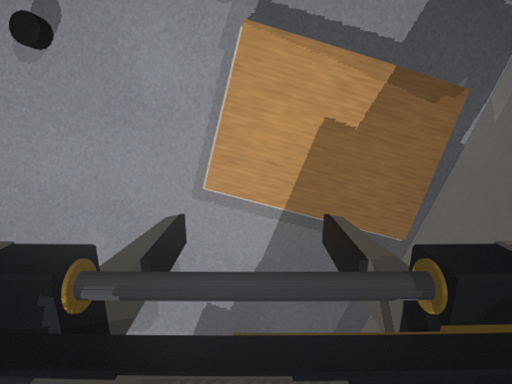

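The top view shows the case near (265,180), turned slightly, with its lid back behind it. The stay lies near (272,187) and the bottle stands at (345,208). Four objective-like jars are around (165,165). The rightmost, at (184,160), is the listed one.

```bash
cat > h.py <<'E'
import cv2,numpy as np,pickle
def K(c):
    f=192/np.tan(np.radians(c["fov_y"])/2); return f
def rays(c,uv):
    uv=np.atleast_2d(np.float64(uv));f=K(c)
    M=np.array([[f,0,c["cx"]],[0,f,c["cy"]],[0,0,1]])
    # radial model: r_d = r(1+k1 r^2)
    return cv2.undistortPointsIter(uv.reshape(-1,1,2),M,np.array([c["k1"],0,0,0.]),None,None,(3,50,1e-10)).reshape(-1,2)
def pts(c,uv,z):   # depth along axis
    s=rays(c,uv);z=np.atleast_1d(z);X=np.c_[s*z[:,None],z]
    return (X-np.array(c["t"]))@np.array(c["R"])
def onplane(c,uv,h):
    s=rays(c,uv);R=np.array(c["R"]);o=-R.T@np.array(c["t"])
    d=np.c_[s,np.ones(len(s))]@R
    return o+d*((h-o[2])/d[:,2])[:,None]
def proj(c,X):
    f=K(c);M=np.array([[f,0,c["cx"]],[0,f,c["cy"]],[0,0,1]])
    return cv2.projectPoints(np.float64(X).reshape(-1,1,3),cv2.Rodrigues(np.array(c["R"]))[0],np.array(c["t"]),M,np.array([c["k1"],0,0,0.]))[0].reshape(-1,2)
def load(n):
    return cv2.imread(f"pics/{n}.png"),np.load(f"pics/{n}.npy"),pickle.load(open(f"pics/{n}.pkl","rb"))
def cloud(n):
    im,d,c=load(n);v,u=np.mgrid[0:384,0:512];P=pts(c,np.c_[u.ravel(),v.ravel()],d.ravel().astype(float)).reshape(384,512,3);P[d==0]=np.nan
    return im,P,c
E
python3 - <<'E'
from h import *
im,P,c=cloud("top0")
a=cv2.resize(im[75:230,170:370],None,fx=4,fy=4,interpolation=cv2.INTER_CUBIC)[:600,:800]
cv2.imwrite("pics/topz.png",a)
im,P2,c2=cloud("side0")
cv2.imwrite("pics/sidez.png",cv2.resize(im[80:250,160:350],None,fx=3.5,fy=3.5,interpolation=cv2.INTER_CUBIC))
for u,v in [(270,187),(250,181),(298,193),(345,208),(350,205),(184,160),(184,157),(287,90),(213,205),(308,218),(318,160),(225,140)]:
    print((u,v),P[v,u].round(4))
E
```

```text
(270, 187) [0.5208 0.019  0.0756]
(250, 181) [0.5336 0.0631 0.079 ]
(298, 193) [ 0.5079 -0.0427  0.0737]
(345, 208) [ 0.4697 -0.1386  0.1091]
(350, 205) [ 0.475  -0.1479  0.1166]
(184, 160) [0.5857 0.2142 0.0623]
(184, 157) [0.5929 0.2146 0.0617]
(287, 90) [ 0.6795 -0.0103  0.2363]
(213, 205) [ 0.4916  0.1525 -0.0013]
(308, 218) [ 4.61e-01 -7.23e-02 -1.00e-04]
(318, 160) [ 0.5836 -0.0891  0.0709]
(225, 140) [6.517e-01 1.265e-01 4.000e-04]
```

View pics/topz.png

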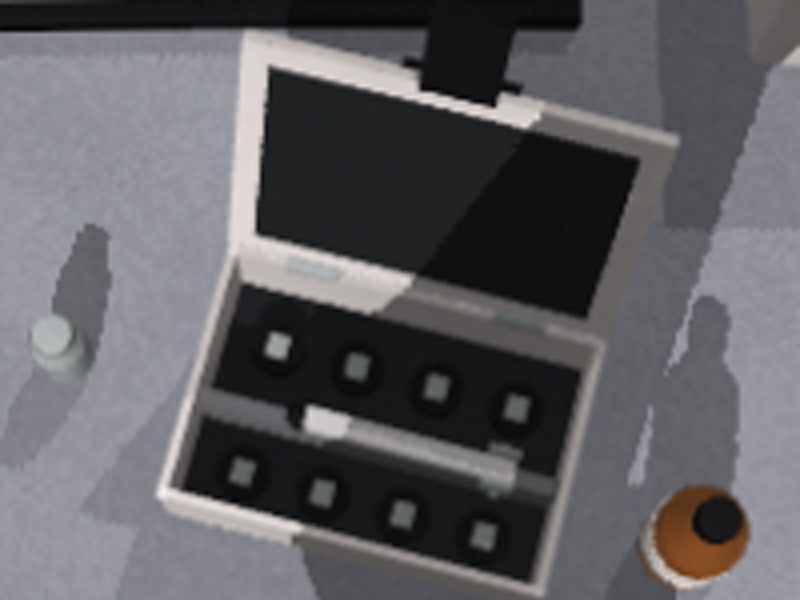

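View pics/sidez.png

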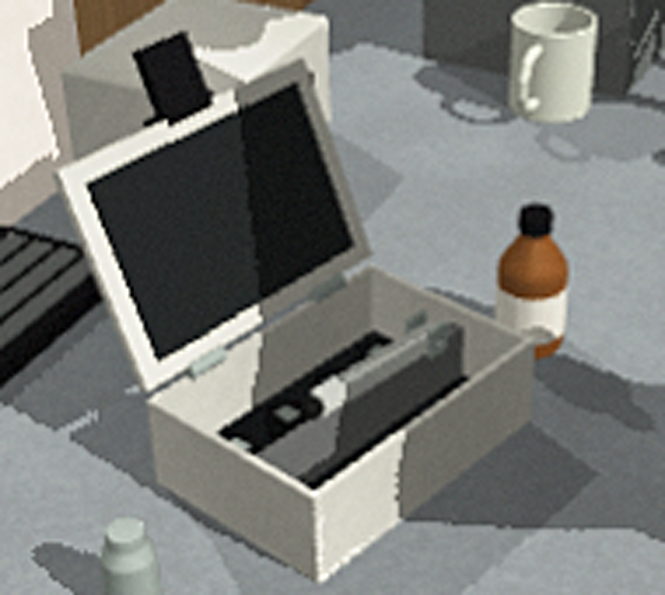

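The zoomed top view shows the case rim corners at (160,497), (543,597), (605,345) and (238,250), the stay ball at (297,416) and its pivot at about (505,468). The tab is at (470,60). I'll fit the case pose next.

```bash
python3 - <<'E'
from h import *
im,P,c=cloud("top0")
f=lambda L:[((a+.5)/4-.5+170,(b+.5)/4-.5+75) for a,b in L]
r=onplane(c,f([(160,495),(543,594),(605,345),(238,250)]),0.07)
print(r.round(4))
loc=np.array([[-75,110],[-75,-110],[75,-110],[75,110]])/1000.
# rigid fit
A=r[:,:2];m=A.mean(0);H=loc.T@(A-m);th=np.arctan2(H[0,1]-H[1,0],H[0,0]+H[1,1])
print("centre",m.round(4),"yaw",np.degrees(th).round(2))
R=np.array([[np.cos(th),-np.sin(th)],[np.sin(th),np.cos(th)]])
print("resid",(A-m-loc@R.T).round(4))
toc=lambda X:np.c_[(X[:,:2]-m)@R,X[:,2]]
# cloud rim points
for n in("top0","side0"):
    im,P,c=cloud(n);Q=P.reshape(-1,3);q=toc(Q)
    k=(np.abs(q[:,2]-.07)<.004)&(np.abs(q[:,0])<.09)&(np.abs(q[:,1])<.12)
    q1=q[k];w=q1[(abs(q1[:,0])>.066)|(abs(q1[:,1])>.1)]
    for s,i,lab in((1,0,'x'),(-1,0,'x'),(1,1,'y'),(-1,1,'y')):
        lim=(.066,.1)[i];e=w[w[:,i]*s>lim]; print(n,lab,s,np.percentile(e[:,i],[5,50,95]).round(4) if len(e) else None,np.median(e[:,2]).round(4),len(e), np.polyfit(e[:,1-i],e[:,i],1).round(3))
    # stay
    k=(np.abs(q[:,0]+.012)<.02)&(q[:,1]<.1)&(q[:,1]>-.095)&(q[:,2]>.062);s=q[k]
    for y in np.arange(-.08,.08,.01):
        t=s[abs(s[:,1]-y)<.005]
        if len(t):print("stay y",y.round(3),"x",np.percentile(t[:,0],[5,50,95]).round(4),"z",np.percentile(t[:,2],[10,50,90]).round(4),len(t))
    # lid
    k=(q[:,2]>.09)&(abs(q[:,1])<.115)&(q[:,0]>.06)&(q[:,0]<.2)&(q[:,2]<.3);s=q[k]
    a=np.arctan2(s[:,2]-.074,-(s[:,0]-.073));print("lid ang",np.percentile(a,[5,50,95]).round(3))
    rr=np.hypot(s[:,2]-.074,s[:,0]-.073);t=s[rr>.16];print("tab",t.mean(0).round(4),t.min(0).round(4),t.max(0).round(4),rr.max().round(4))
    # objects
for n in("top0","side0"):
    im,P,c=cloud(n);Q=P.reshape(-1,3)
    for nm,g in(("obj",(.585,.214)),("bot",(.47,-.14))):
        k=(np.hypot(Q[:,0]-g[0],Q[:,1]-g[1])<.045)&(Q[:,2]>.01)&(Q[:,2]<.13);s=Q[k]
        if len(s):print(n,nm,s.min(0).round(4),s.max(0).round(4),s.mean(0).round(4))
    
E
```

```text
[[ 0.496   0.1525  0.07  ]
 [ 0.4417 -0.0583  0.07  ]
 [ 0.5818 -0.0956  0.07  ]
 [ 0.6372  0.1113  0.07  ]]
centre [0.5392 0.0275] yaw -14.99
resid [[ 0.0009 -0.0006]
 [ 0.0034  0.0011]
 [-0.0014  0.0026]
 [-0.0029 -0.003 ]]
top0 x 1 [0.0693 0.0719 0.0749] 0.0698 187 [0.    0.072]
top0 x -1 [-0.0731 -0.0707 -0.0681] 0.0703 255 [-0.    -0.071]
top0 y 1 [0.1033 0.1085 0.1113] 0.0699 173 [0.001 0.108]
top0 y -1 [-0.1066 -0.1043 -0.1017] 0.0701 160 [-0.003 -0.104]
stay y -0.08 x [-0.0206 -0.0108 -0.    ] z [0.0714 0.0748 0.0787] 12
stay y -0.07 x [-0.0233 -0.0108  0.0007] z [0.0678 0.0719 0.0787] 58
stay y -0.06 x [-0.0215 -0.0106 -0.0008] z [0.0667 0.0717 0.0769] 43
stay y -0.05 x [-0.016  -0.0108 -0.0045] z [0.0698 0.0726 0.0742] 27
stay y -0.04 x [-0.0159 -0.0104 -0.0047] z [0.0713 0.0726 0.0741] 28
stay y -0.03 x [-0.0158 -0.0108 -0.0046] z [0.0707 0.0725 0.075 ] 28
stay y -0.02 x [-0.0161 -0.0113 -0.0049] z [0.0722 0.0742 0.0758] 28
stay y -0.01 x [-0.016  -0.0107 -0.0049] z [0.0698 0.0745 0.0769] 29
stay y -0.0 x [-0.0161 -0.0103 -0.0052] z [0.0716 0.0747 0.0771] 27
stay y 0.01 x 
[... 1451 characters left out ...]
 [-0.0174 -0.0158 -0.0057] z [0.0669 0.0763 0.078 ] 29
stay y 0.04 x [-0.0172 -0.0156 -0.0063] z [0.0666 0.0757 0.0778] 26
stay y 0.05 x [-0.018  -0.0133 -0.0066] z [0.0692 0.0746 0.0781] 31
stay y 0.06 x [-0.0089 -0.0089 -0.0089] z [0.0735 0.0735 0.0735] 1
lid ang [1.889 1.977 2.015]
tab [0.1483 0.0069 0.2398] [ 0.1362 -0.0254  0.2161] [0.1651 0.0334 0.2614] 0.2042
top0 obj [0.5726 0.2014 0.0108] [0.605  0.2348 0.0643] [0.5853 0.2148 0.0461]
top0 bot [ 0.4509 -0.1737  0.0108] [ 0.502  -0.1205  0.1194] [ 0.4726 -0.1407  0.0798]
side0 obj [0.5734 0.2066 0.01  ] [0.6059 0.2362 0.0631] [0.5854 0.2262 0.0397]
side0 bot [ 0.4504 -0.1627  0.0104] [ 0.5027 -0.1181  0.1178] [ 0.4712 -0.1337  0.0664]
```

```bash
cat >> h.py <<'E'
from scipy.spatial.transform import Rotation as Ro
CEN=np.array([.5408,.0296]);YAW=-15.0
def case2w(x,y,z):
    a=np.radians(YAW);return np.array([CEN[0]+np.cos(a)*x-np.sin(a)*y,CEN[1]+np.sin(a)*x+np.cos(a)*y,z])
def w2case(p):
    a=np.radians(YAW);d=np.asarray(p)[:2]-CEN;return np.array([np.cos(a)*d[0]+np.sin(a)*d[1],-np.sin(a)*d[0]+np.cos(a)*d[1],p[2]])
def pose(o):
    q=o["ee_rot"];return np.array(o["eef_pos"]),Ro.from_quat([q[1],q[2],q[3],q[0]])
def down(xyaw): # tool z down, tool x at world yaw (deg)
    a=np.radians(xyaw);X=np.array([np.cos(a),np.sin(a),0]);Z=np.array([0,0,-1.]);return Ro.from_matrix(np.c_[X,np.cross(Z,X),Z])
def delta(o,pt,Rt):
    p,R=pose(o);return (R.inv().apply(pt-p)*1000).round(1),np.degrees((R.inv()*Rt).as_rotvec()).round(2)
E
python3 - <<'E'
from h import *
from station import bot
o=bot.get_obs()
print(delta(o,case2w(-.012,.025,.20),down(75)),case2w(-.012,.025,.2))
E
```

```text
(array([ 520.6, -486.1,   33.5]), array([-6.000e-02, -3.000e-02, -5.404e+01])) [0.53567937 0.05685397 0.2       ]
```

```bash
python3 -m handwheel '[[260,-243,0,0,0,-27,-0.1]]' 2>&1 | head -3; python3 - <<'E'
from station import bot
print(bot.get_obs()["time_s"],bot.get_obs()["eef_pos"])
E
```

```text
time_s: 0.25
eef_pos: [0.2443, -0.5418, 0.2332]
ee_rot: [0.001, 0.967, 0.254, -0.0]
0.25 [ 0.24434875 -0.54175572  0.23323735]
```

I typed those shifts in mm, but rows take metres. The 50 mm cap per row kept the step small and in the right direction. I'll use metres from here.

```bash
python3 - <<'E'
from h import *
from station import bot
o=bot.get_obs()
print(delta(o,case2w(-.012,.025,.20),down(75)))
E
```

```text
(array([ 547.9, -378.2,   32. ]), array([  0.06,   0.1 , -45.57]))
```

```bash
python3 -m handwheel '[[0.548,-0.378,0.032,0,0,-45.6,-0.1],[0.548,-0.378,0.032,0,0,-45.6,-0.1],[0.548,-0.378,0.032,0,0,-45.6,-0.1],[0.548,-0.378,0.032,0,0,-45.6,-0.1],[0.548,-0.378,0.032,0,0,-45.6,-0.1],[0.548,-0.378,0.032,0,0,-45.6,-0.1],[0.548,-0.378,0.032,0,0,-45.6,-0.1],[0.548,-0.378,0.032,0,0,-45.6,-0.1],[0.548,-0.378,0.032,0,0,-45.6,-0.1],[0.548,-0.378,0.032,0,0,-45.6,-0.1],[0.548,-0.378,0.032,0,0,-45.6,-0.1],[0.548,-0.378,0.032,0,0,-45.6,-0.1]]'; python3 - <<'E'
from h import *
from station import bot
o=bot.get_obs()
print(delta(o,case2w(-.012,.025,.20),down(75)),o["qpos"])
E
```

```text
time_s: 1.45
eef_pos: [0.5087, 0.002, 0.2032]
ee_rot: [0.001, 0.793, 0.609, -0.001]
ft_force: [0.6, -0.9, 1.1]
opening: 0.453
(array([60. , 11.9,  3.1]), array([0.03, 0.12, 0.04])) [ 0.00233705  0.2064491   1.90984641 -0.00243578  1.02529605  0.26461612]
```

```bash
python3 -m handwheel '[[0.03,0.006,0.002,0,0,0,-0.1],[0.06,0.012,0.003,0,0,0,-0.1],[0.06,0.012,0.003,0,0,0,-0.1],[0.06,0.012,0.003,0,0,0,-0.1]]'; python3 - <<'E'
from h import *
from station import bot
o=bot.get_obs();c=bot.calibration("wrist");im,d=bot.read_camera("wrist")
print(delta(o,case2w(-.012,.025,.20),down(75)))
cv2.imwrite("pics/w1.png",im);np.save("pics/w1.npy",d);pickle.dump(c,open("pics/w1.pkl","wb"))
for p in [(-.012,.025,.076),(-.012,-.07,.071),(-.012,.045,.08),(-.075,.11,.07),(.075,.11,.07),(-.075,-.11,.07),(.075,-.11,.07)]:
    x=proj(c,case2w(*p))[0];print(p,x.round(1));cv2.circle(im,tuple(int(v) for v in x.round()),3,(0,0,255),1)
cv2.imwrite("pics/w1m.png",im)
E
```

```text
time_s: 1.85
eef_pos: [0.5354, 0.0571, 0.1996]
ee_rot: [0.001, 0.793, 0.61, -0.001]
ft_force: [-0.8, -0.7, -0.7]
opening: 0.449
(array([-0.2,  0.4, -0.4]), array([-0.02,  0.15,  0.14]))
(-0.012, 0.025, 0.076) [253.5 190.1]
(-0.012, -0.07, 0.071) [253.2 269.5]
(-0.012, 0.045, 0.08) [253.6 171.7]
(-0.075, 0.11, 0.07) [190.2 105. ]
(0.075, 0.11, 0.07) [341.5 105.7]
(-0.075, -0.11, 0.07) [200.1 299.1]
(0.075, -0.11, 0.07) [326.2 299.3]
```

View pics/w1m.png

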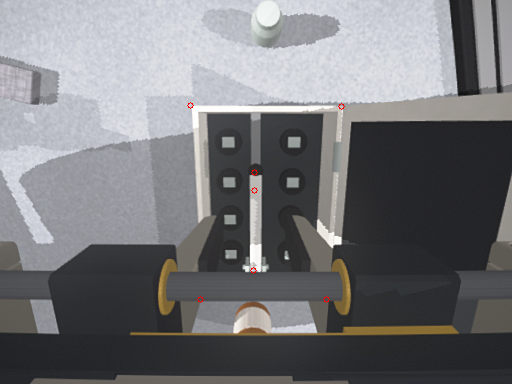

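The wrist view shows the stay bar upright in the picture near column 255, between rows 175 and 265, with the ball at (255,170). That is close to my projected points, so I'll measure the remaining offset.

```bash
python3 - <<'E'
from h import *
im,P,c=cloud("w1")
q=np.array([w2case(p) if np.isfinite(p[0]) else [9,9,9] for p in P.reshape(-1,3)]).reshape(384,512,3)
for r in (165,170,175,180,190,200,210,220,230,240,250):
    s=q[r,235:275];k=(s[:,2]>.068)&(s[:,2]<.09);u=np.arange(235,275)[k]
    if len(u):print(r,u.min(),u.max(),s[k][:,0].min().round(4),s[k][:,0].max().round(4),s[k][:,0].mean().round(4),s[k][:,1].mean().round(4),np.median(s[k][:,2]).round(4))
print([im[r,245:268].mean(1).round().tolist() for r in(190,220)])
print("left wall y edge", q[100:112,256].round(4)[:,1:].tolist())
E
```

```text
165 250 260 -0.0157 -0.0054 -0.0106 0.0509 0.0738
170 248 262 -0.0178 -0.0033 -0.0105 0.0461 0.0769
175 249 260 -0.0167 -0.0054 -0.011 0.0411 0.0768
180 250 260 -0.0157 -0.0054 -0.0105 0.0358 0.0766
190 250 260 -0.0157 -0.0052 -0.0104 0.025 0.0758
200 250 260 -0.0157 -0.0051 -0.0104 0.0139 0.0749
210 250 260 -0.0157 -0.005 -0.0103 0.0028 0.0744
220 250 260 -0.0157 -0.0049 -0.0103 -0.0088 0.0736
230 250 260 -0.0157 -0.0048 -0.0102 -0.0206 0.0731
240 250 260 -0.0157 -0.0046 -0.0101 -0.0328 0.0725
250 250 260 -0.0157 -0.0045 -0.0101 -0.0451 0.0719
[[57.0, 56.0, 54.0, 52.0, 79.0, 156.0, 186.0, 184.0, 182.0, 182.0, 182.0, 182.0, 182.0, 183.0, 185.0, 186.0, 140.0, 72.0, 49.0, 53.0, 56.0, 54.0, 54.0], [57.0, 58.0, 54.0, 50.0, 86.0, 181.0, 215.0, 213.0, 212.0, 212.0, 207.0, 190.0, 180.0, 179.0, 183.0, 184.0, 131.0, 57.0, 51.0, 54.0, 56.0, 56.0, 55.0]]
left wall y edge [[0.1207, 0.0005], [0.1196, -0.0004], [0.1184, -0.0002], [0.1173, -0.0014], [0.1161, -0.001], [0.1149, -0.001], [0.1093, 0.0684], [0.1083, 0.0693], [0.1073, 0.0709], [0.1064, 0.0688], [0.1054, 0.0701], [0.105, 0.0579]]
```

```bash
python3 - <<'E'
from h import *
from station import bot
o=bot.get_obs()
print(delta(o,case2w(-.0105,.025,.071),down(75)))
E
```

```text
(array([  0.9,   1.9, 128.7]), array([-0.02,  0.15,  0.07]))
```

```bash
python3 -m handwheel '[[0.001,0.002,0.03,0,0.1,0,-0.1],[0.001,0.002,0.06,0,0.1,0,-0.1],[0.001,0.002,0.09,0,0.1,0,-0.1],[0.001,0.002,0.115,0,0.1,0,-0.1],[0.001,0.002,0.128,0,0.1,0,-0.1],[0.001,0.002,0.128,0,0.1,0,-0.1],[0.001,0.002,0.128,0,0.1,0,-0.1]]' 15;  python3 - <<'E'
from h import *
from station import bot
o=bot.get_obs()
print(delta(o,case2w(-.0105,.025,.071),down(75)),w2case(o["eef_pos"]))
E
```

```text
time_s: 2.6
eef_pos: [0.5376, 0.0561, 0.0724]
ee_rot: [0.0, 0.793, 0.609, -0.0]
ft_force: [0.1, -0.6, 0.6]
opening: 0.452
(array([ 0.2, -0.5,  1.4]), array([0.01, 0.04, 0.03])) [-0.00998348  0.02476214  0.07243621]
```

```bash
python3 -m handwheel '[[0,-0.0005,0.0015,0,0,0,-1],[0,-0.0005,0.0015,0,0,0,-1],[0,-0.0005,0.0015,0,0,0,-1],[0,-0.0005,0.0015,0,0,0,-1],[0,-0.0005,0.0015,0,0,0,-1],[0,-0.0005,0.0015,0,0,0,-1],[0,-0.0005,0.0015,0,0,0,-1],[0,-0.0005,0.0015,0,0,0,-1]]' 15;  python3 - <<'E'
from h import *
from station import bot
o=bot.get_obs()
print(w2case(o["eef_pos"]),o["opening"]*92)
# arc from current: start angle .057, to 1.95
p0=np.array([-.070+.095*np.cos(.057),.064+.095*np.sin(.057)])
for a in np.arange(.15,2.0,.15): print(a.round(2),(-.070+.095*np.cos(a)-p0[0]).round(4),(.064+.095*np.sin(a)-p0[1]).round(4))
E
```

```text
time_s: 3.4
eef_pos: [0.5369, 0.0564, 0.0709]
ee_rot: [0.0, 0.793, 0.609, -0.0]
ft_force: [-3.0, 4.4, 2.3]
opening: 0.128
[-0.01073745  0.02489581  0.07092213] 11.752944207484783
0.15 -0.0009 0.0088
0.3 -0.0041 0.0227
0.45 -0.0093 0.0359
0.6 -0.0164 0.0482
0.75 -0.0253 0.0593
0.9 -0.0358 0.069
1.05 -0.0476 0.077
1.2 -0.0604 0.0831
1.35 -0.074 0.0873
1.5 -0.0881 0.0893
1.65 -0.1024 0.0893
1.8 -0.1164 0.0871
1.95 -0.13 0.0828
```

```bash
python3 -m handwheel '[[-0.001,0,-0.009,0,0,0,-1],[-0.002,0,-0.016,0,0,0,-1],[-0.004,0,-0.023,0,0,0,-1],[-0.0065,0,-0.0295,0,0,0,-1],[-0.009,0,-0.036,0,0,0,-1],[-0.0125,0,-0.042,0,0,0,-1],[-0.0165,0,-0.048,0,0,0,-1],[-0.021,0,-0.054,0,0,0,-1],[-0.025,0,-0.059,0,0,0,-1],[-0.030,0,-0.064,0,0,0,-1],[-0.036,0,-0.069,0,0,0,-1],[-0.036,0,-0.069,0,0,0,-1]]' 15;  python3 - <<'E'
from h import *
from station import bot
o=bot.get_obs();c=w2case(o["eef_pos"])
print(c,o["opening"]*92,o["ft_force"],"ang",np.arctan2(c[2]-.064,c[1]+.07),np.hypot(c[2]-.064,c[1]+.07))
im,d=bot.read_camera("side");cv2.imwrite("pics/s2.png",im)
cv2.imwrite("pics/s2z.png",cv2.resize(im[60:250,140:350],None,fx=3,fy=3,interpolation=cv2.INTER_CUBIC))
for a in np.arange(.9,2.0,.15): print(a.round(2),(-.070+.095*np.cos(a)-c[1]).round(4),(.064+.095*np.sin(a)-c[2]).round(4))
E
```

```text
time_s: 4.6
eef_pos: [0.5275, 0.021, 0.1406]
ee_rot: [0.0, 0.793, 0.609, -0.0]
ft_force: [-1.5, 0.9, 3.4]
opening: 0.131
[-0.01063136 -0.01172209  0.14064282] 12.042065010162187 [-1.48067108  0.87206082  3.44292169] ang 0.9206830269562096 0.09628310703898557
0.9 0.0008 -0.0022
1.05 -0.011 0.0058
1.2 -0.0239 0.0119
1.35 -0.0375 0.0161
1.5 -0.0516 0.0181
1.65 -0.0658 0.0181
1.8 -0.0799 0.0159
1.95 -0.0934 0.0116
```

View pics/s2z.png

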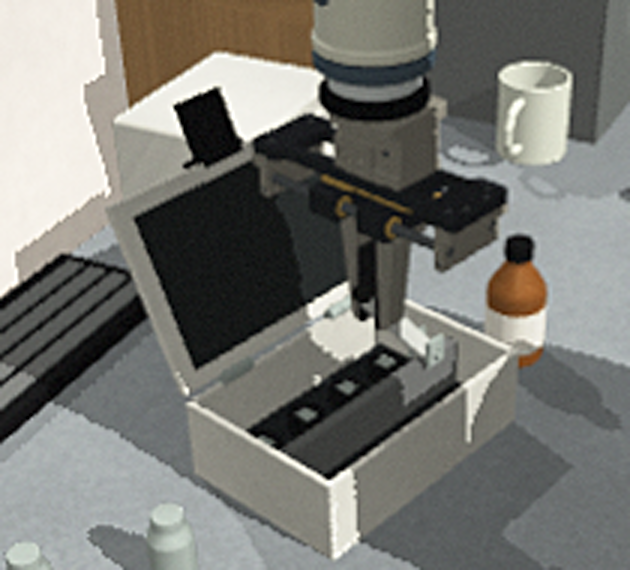

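The side view shows the stay lifted and pinched, with its ball left of the fingers at about (360,305). I'll carry on along the arc, past 1.75 rad.

```bash
python3 -m handwheel '[[-0.006,0,-0.003,0,0,0,-1],[-0.012,0,-0.006,0,0,0,-1],[-0.018,0,-0.0095,0,0,0,-1],[-0.024,0,-0.0125,0,0,0,-1],[-0.031,0,-0.0145,0,0,0,-1],[-0.038,0,-0.0165,0,0,0,-1],[-0.045,0,-0.0175,0,0,0,-1],[-0.052,0,-0.0185,0,0,0,-1],[-0.059,0,-0.0185,0,0,0,-1],[-0.066,0,-0.0185,0,0,0,-1],[-0.073,0,-0.0175,0,0,0,-1],[-0.080,0,-0.0165,0,0,0,-1]]';  python3 - <<'E'
from h import *
from station import bot
o=bot.get_obs();c=w2case(o["eef_pos"])
print(c,o["opening"]*92,o["ft_force"],"ang",np.arctan2(c[2]-.064,c[1]+.07),np.hypot(c[2]-.064,c[1]+.07))
for a in np.arange(1.8,2.0,.05): print(a.round(2),(-.070+.095*np.cos(a)-c[1]).round(4),(.064+.095*np.sin(a)-c[2]).round(4))
E
```

```text
time_s: 5.85
eef_pos: [0.507, -0.0565, 0.158]
ee_rot: [0.0, 0.793, 0.609, -0.0]
ft_force: [-3.3, 2.6, 8.3]
opening: 0.123
[-0.01035234 -0.09194026  0.15796821] 11.315690006734249 [-3.29332083  2.64043043  8.34299953] ang 1.8001730442734662 0.09649559816661125
1.8 0.0004 -0.0015
1.85 -0.0042 -0.0026
1.9 -0.0088 -0.0041
1.95 -0.0132 -0.0057
```

```bash
python3 -m handwheel '[[-0.004,0,0.0025,0,0,0,-1],[-0.008,0,0.004,0,0,0,-1],[-0.012,0,0.005,0,0,0,-1],[-0.012,0,0.005,0,0,0,-1]]';  python3 - <<'E'
from h import *
from station import bot
o=bot.get_obs();c=w2case(o["eef_pos"])
print(c,o["opening"]*92,o["ft_force"],"ang",np.arctan2(c[2]-.064,c[1]+.07),np.hypot(c[2]-.064,c[1]+.07))
im,d=bot.read_camera("side");cc=bot.calibration("side");cv2.imwrite("pics/s3.png",im)
cv2.imwrite("pics/s3z.png",cv2.resize(im[60:250,140:350],None,fx=3,fy=3,interpolation=cv2.INTER_CUBIC))
E
```

```text
time_s: 6.25
eef_pos: [0.5042, -0.0689, 0.1545]
ee_rot: [0.001, 0.793, 0.609, 0.0]
ft_force: [-7.0, 3.1, 18.1]
opening: 0.113
[-0.00991492 -0.10458283  0.15446655] 10.384978639544096 [-6.95179159  3.08109904 18.08993503] ang 1.9359271598095424 0.09685127227332732
```

View pics/s3z.png

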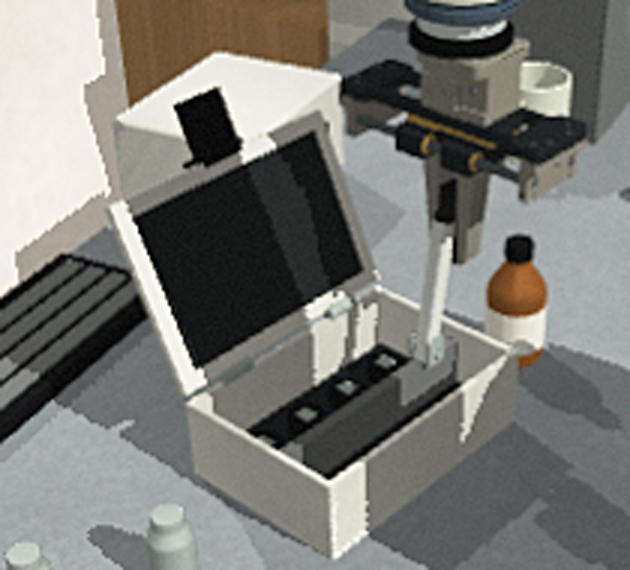

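The side view shows the stay standing just past upright, with the hand now ahead of it on its stop. I'll let go, retract upward and check.

```bash
python3 -m handwheel '[[0,0,0,0,0,0,0.1],[0,0,0,0,0,0,0.1],[0,0,0,0,0,0,0.1],[0,0,0,0,0,0,0.1],[0,0,-0.03,0,0,0,0.1],[0,0,-0.07,0,0,0,0.1],[0,0,-0.11,0,0,0,0.1],[0,0,-0.12,0,0,0,0.1]]';  python3 - <<'E'
from h import *
from station import bot
o=bot.get_obs();c=w2case(o["eef_pos"]);print(c,o["ft_force"],o["opening"])
for n in("side","top"):
    im,d=bot.read_camera(n);cc=bot.calibration(n);cv2.imwrite(f"pics/{n}4.png",im);np.save(f"pics/{n}4.npy",d);pickle.dump(cc,open(f"pics/{n}4.pkl","wb"))
    im,P,cc=cloud(n+"4")
    if n=="side":cv2.imwrite("pics/s4z.png",cv2.resize(im[60:250,140:350],None,fx=3,fy=3,interpolation=cv2.INTER_CUBIC))
    Q=P.reshape(-1,3);a=np.radians(YAW);d=Q[:,:2]-CEN
    q=np.c_[np.cos(a)*d[:,0]+np.sin(a)*d[:,1],-np.sin(a)*d[:,0]+np.cos(a)*d[:,1],Q[:,2]]
    k=(abs(q[:,0]+.011)<.02)&(q[:,1]<-.03)&(q[:,1]>-.14)&(q[:,2]>.08)&(q[:,2]<.195);s=q[k]
    for z in np.arange(.085,.195,.01):
        t=s[abs(s[:,2]-z)<.005]
        if len(t):print(n,z.round(3),np.median(t,0).round(4),t[:,1].min().round(4),t[:,1].max().round(4),len(t))
E
```

```text
time_s: 7.1
eef_pos: [0.506, -0.069, 0.2786]
ee_rot: [0.003, 0.793, 0.609, 0.002]
ft_force: [0.2, -0.2, 0.0]
opening: 0.551
[-0.00808413 -0.10425715  0.27863187] [ 0.21475946 -0.19141602  0.01606133] 0.5506194315844931
side 0.085 [-0.0163 -0.0684  0.0848] -0.0794 -0.0641 27
side 0.095 [-0.0158 -0.0709  0.0945] -0.0831 -0.0676 29
side 0.105 [-0.0151 -0.0715  0.1041] -0.0854 -0.068 30
side 0.115 [-0.0163 -0.0744  0.1156] -0.0868 -0.0702 33
side 0.125 [-0.0156 -0.0759  0.1249] -0.09 -0.0718 26
side 0.135 [-0.0153 -0.0777  0.1347] -0.0908 -0.0729 33
side 0.145 [-0.0155 -0.0799  0.1439] -0.0919 -0.0769 29
side 0.155 [-0.0144 -0.0807  0.1541] -0.0948 -0.0773 32
side 0.165 [-0.0163 -0.0837  0.1654] -0.096 -0.0781 32
side 0.175 [-0.0149 -0.0845  0.1745] -0.0961 -0.0807 30
side 0.185 [-0.0131 -0.088   0.1832] -0.0946 -0.0837 24
top 0.085 [-0.0167 -0.0698  0.0822] -0.0805 -0.0636 16
top 0.095 [-0.0163 -0.0704  0.0944] -0.0794 -0.0686 12
top 0.105 [-0.0118 -0.0716  0.1055] -0.0784 -0.0703 9
top 0.115 [-0.0143 -0.0734  0.115 ] -0.0775 -0.0724 8
top 0.125 [-0.0117 -0.0748  0.1251] -0.0764 -0.074 8
top 0.135 [-0.0112 -0.0762  0.1323] -0.0767 -0.0758 3
```

View pics/s4z.png

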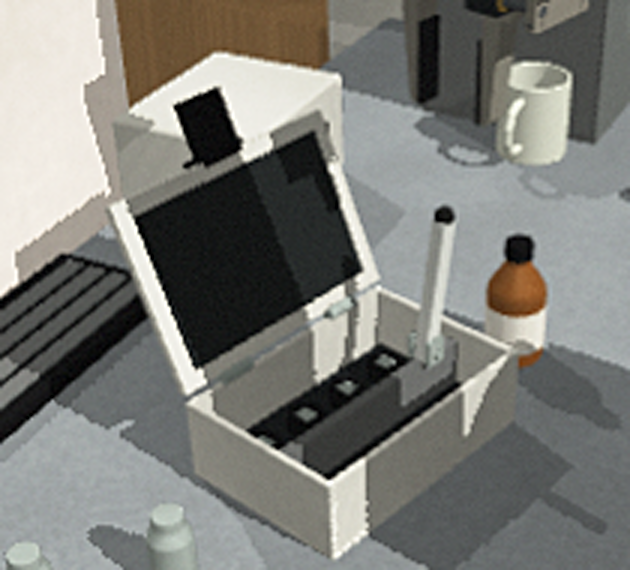

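The side view shows the stay standing with its ball tip at (443,215). The measured slope gives about 1.75 rad, so it is fully up. Next I'll measure the tab.

```bash
python3 - <<'E'
from h import *
for n in("side4","top4","top0"):
    im,P,cc=cloud(n)
    Q=P.reshape(-1,3);a=np.radians(YAW);d=Q[:,:2]-CEN
    q=np.c_[np.cos(a)*d[:,0]+np.sin(a)*d[:,1],-np.sin(a)*d[:,0]+np.cos(a)*d[:,1],Q[:,2]]
    rr=np.hypot(q[:,2]-.074,q[:,0]-.073);an=np.arctan2(q[:,2]-.074,.073-q[:,0])
    k=(abs(q[:,1])<.12)&(abs(an-1.98)<.12)
    for r in np.arange(.12,.21,.006):
        m=k&(abs(rr-r)<.003)
        if m.any():print(n,r.round(3),"y",q[m,1].min().round(4),q[m,1].max().round(4),"an",np.median(an[m]).round(3),m.sum())
E
```

```text
side4 0.12 y -0.109 0.1106 an 1.972 204
side4 0.126 y -0.1085 0.1107 an 1.975 206
side4 0.132 y -0.1098 0.1107 an 1.977 202
side4 0.138 y -0.1091 0.1126 an 1.975 203
side4 0.144 y -0.1094 0.1105 an 1.984 224
side4 0.15 y -0.1082 0.1106 an 1.99 203
side4 0.156 y -0.1082 0.1103 an 1.991 181
side4 0.162 y -0.0285 0.0317 an 1.989 51
side4 0.168 y -0.0198 0.0235 an 1.989 45
side4 0.174 y -0.018 0.0232 an 1.986 43
side4 0.18 y -0.0206 0.0219 an 1.988 43
side4 0.186 y -0.0214 0.0221 an 1.986 46
side4 0.192 y -0.0179 0.0219 an 1.987 45
side4 0.198 y -0.0187 0.0237 an 1.991 45
side4 0.204 y -0.0163 0.0208 an 1.986 23
top4 0.12 y -0.0437 0.1083 an 1.966 155
top4 0.126 y -0.0426 0.1081 an 1.967 169
top4 0.132 y -0.0416 0.1093 an 1.971 160
top4 0.138 y -0.0401 0.1092 an 1.974 176
top4 0.144 y -0.0405 0.1095 an 1.983 208
top4 0.15 y -0.0395 0.1101 an 1.988 174
top4 0.156 y -0.0385 0.1093 an 1.999 271
top4 0.162 y -0.0294 0.0628 an 1.988 71
top4 0.168 y -0.0183 0.0202 an 1.985 45
top4 0.174 y -0.0193 0.0206 an 1.985 51
top4 0.18 y -0.0194 0.0199 an 1.985 49
top4 0.186 y -0.0189 0.0202 an 1.983 43
top4 0.192 y -0.0199 0.0194 an 1.981 55
top4 0.198 y -0.02 0.0205 an 1.981 54
top4 0.204 y -0.0199 0.0201 an 2.0 103
top0 0.12 y -0.1095 0.1084 an 1.97 234
top0 0.126 y -0.11 0.1089 an 1.97 239
top0 0.132 y -0.11 0.1087 an 1.971 242
top0 0.138 y -0.1104 0.1093 an 1.975 238
top0 0.144 y -0.1097 0.1096 an 1.984 324
top0 0.15 y -0.1104 0.1101 an 1.989 253
top0 0.156 y -0.1099 0.1091 an 1.999 424
top0 0.162 y -0.1053 0.031 an 1.988 72
top0 0.168 y -0.0183 0.02 an 1.983 48
top0 0.174 y -0.0192 0.0207 an 1.984 52
top0 0.18 y -0.0194 0.0194 an 1.987 52
top0 0.186 y -0.0189 0.0201 an 1.983 38
top0 0.192 y -0.02 0.0193 an 1.98 59
top0 0.198 y -0.02 0.02 an 1.983 48
top0 0.204 y -0.0199 0.0203 an 2.001 105
```

```bash
python3 - <<'E'
from h import *
from station import bot
o=bot.get_obs()
print(delta(o,case2w(.150,.0005,.33),down(165)))
E
```

```text
(array([104.9, 159.4, -53.3]), array([  0.2 ,   0.26, -90.01]))
```

```bash
python3 -m handwheel '[[0,0,-0.04,0.2,0.2,-8,1],[0.04,0.04,-0.053,0.2,0.2,-16,1],[0.105,0.159,-0.053,0.2,0.3,-90,1],[0.105,0.159,-0.053,0.2,0.3,-90,1],[0.105,0.159,-0.053,0.2,0.3,-90,1],[0.105,0.159,-0.053,0.2,0.3,-90,1],[0.105,0.159,-0.053,0.2,0.3,-90,1],[0.105,0.159,-0.053,0.2,0.3,-90,1],[0.105,0.159,-0.053,0.2,0.3,-90,1],[0.105,0.159,-0.053,0.2,0.3,-90,1],[0.105,0.159,-0.053,0.2,0.3,-90,1],[0.105,0.159,-0.053,0.2,0.3,-90,1]]';  python3 - <<'E'
from h import *
from station import bot
o=bot.get_obs()
print(delta(o,case2w(.150,.0005,.245),down(165)),o["qpos"],o["opening"])
c=bot.calibration("wrist");im,d=bot.read_camera("wrist")
for r in(.187,.204):
  for y in(-.0195,.0205):
    x=proj(c,case2w(.073-r*np.cos(1.985),y,.074+r*np.sin(1.985)))[0];cv2.circle(im,tuple(int(v) for v in x.round()),3,(0,0,255),1)
cv2.imwrite("pics/w5.png",im)
E
```

```text
time_s: 8.4
eef_pos: [0.6849, -0.0085, 0.327]
ee_rot: [-0.002, 0.13, 0.992, 0.0]
ft_force: [-0.3, -0.4, -0.2]
opening: 1.001
(array([-1.3,  0.1, 82. ]), array([-0.03, -0.21,  0.06])) [-1.48832001e-02  3.83637848e-01  1.38263722e+00  4.41080296e-04
  1.37896398e+00 -1.32502435e+00] 1.0013670729669457
```

View pics/w5.png

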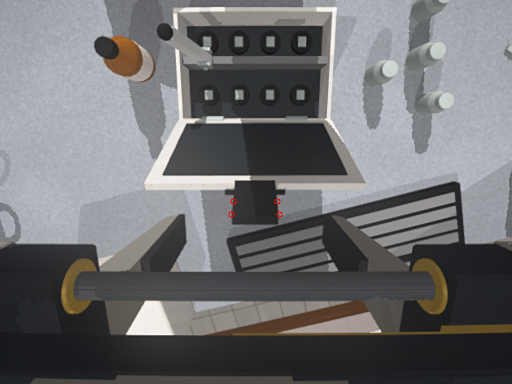

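The wrist view shows the tab at columns 233-277, rows 181-224, centred between the open fingers. Its end face extends about 10 px beyond my front-face points, so the tab's mid-plane is slightly farther back. I'll aim 2 mm farther back.

```bash
python3 -m handwheel '[[-0.003,0,0.03,0,-0.2,0,1],[-0.003,0,0.055,0,-0.2,0,1],[-0.003,0,0.075,0,-0.2,0,1],[-0.003,0,0.082,0,-0.2,0,1],[-0.003,0,0.082,0,-0.2,0,1],[-0.003,0,0.082,0,-0.2,0,1],[-0.003,0,0.082,0,-0.2,0,-1],[-0.003,0,0.082,0,-0.2,0,-1],[-0.003,0,0.082,0,-0.2,0,-1],[-0.003,0,0.082,0,-0.2,0,-1],[-0.003,0,0.082,0,-0.2,0,-1],[-0.003,0,0.082,0,-0.2,0,-1]]' 20;  python3 - <<'E'
from h import *
from station import bot
o=bot.get_obs()
print(w2case(o["eef_pos"]),o["opening"]*92,delta(o,case2w(.152,.0005,.245),down(165)))
im,d=bot.read_camera("side")
cv2.imwrite("pics/s6z.png",cv2.resize(im[30:220,140:350],None,fx=3,fy=3,interpolation=cv2.INTER_CUBIC))
E
```

```text
time_s: 9.65
eef_pos: [0.6876, -0.0092, 0.2454]
ee_rot: [0.0, 0.132, 0.991, -0.0]
ft_force: [0.3, 0.4, -0.2]
opening: 0.502
[0.15183608 0.00046576 0.24542545] 46.160590212969524 (array([-0.2,  0. ,  0.4]), array([-0.02,  0.02, -0.14]))
```

View pics/s6z.png

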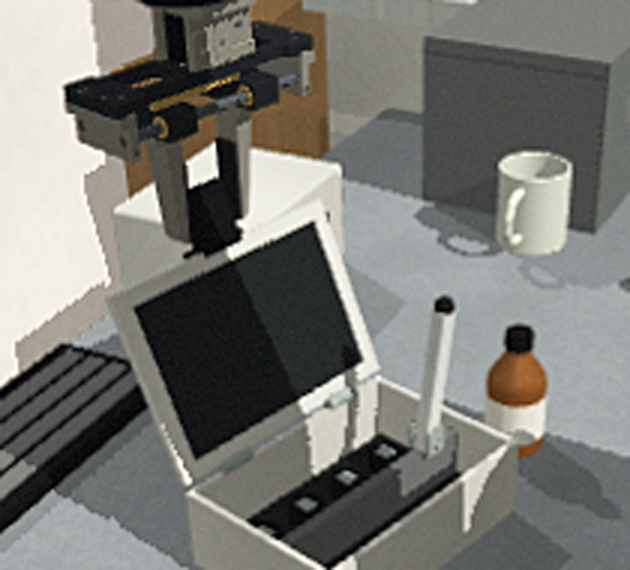

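The fingers straddle the tab just above the ears and are still closing at 46 mm. I'll give them more time.

```bash
python3 -m handwheel '[[0,0,0,0,0,0,-1],[0,0,0,0,0,0,-1],[0,0,0,0,0,0,-1],[0,0,0,0,0,0,-1]]' 20;  python3 - <<'E'
from h import *
from station import bot
o=bot.get_obs();c=w2case(o["eef_pos"])
print(c,o["opening"]*92)
h=np.array([.074,.074]);v=np.array([c[0],c[2]])-h;r=np.hypot(*v);a0=np.arctan2(v[1],-v[0]);print(r,a0)
for a in list(np.arange(a0,1.25,-.06)): print(a.round(3),(-( h[0]-r*np.cos(a)-c[0])).round(4),(-(h[1]+r*np.sin(a)-c[2])).round(4))
E
```

```text
time_s: 10.1
eef_pos: [0.6877, -0.0088, 0.2454]
ee_rot: [0.0, 0.132, 0.991, 0.0]
ft_force: [1.2, 5.2, -0.5]
opening: 0.431
[0.15180448 0.00096884 0.24539826] 39.64069189042968
0.18823097909674869 1.9969216908673624
1.997 -0.0 -0.0
1.937 0.0104 -0.0044
1.877 0.0211 -0.0081
1.817 0.0319 -0.0112
1.757 0.043 -0.0136
1.697 0.0541 -0.0153
1.637 0.0654 -0.0164
1.577 0.0767 -0.0168
1.517 0.0879 -0.0166
1.457 0.0992 -0.0156
1.397 0.1104 -0.014
1.337 0.1214 -0.0117
1.277 0.1323 -0.0088
```

```bash
python3 -m handwheel '[[0.0104,0,-0.0044,0,0,0,-1],[0.0211,0,-0.0081,0,0,0,-1],[0.0319,0,-0.0112,0,0,0,-1],[0.043,0,-0.0136,0,0,0,-1],[0.0541,0,-0.0153,0,0,0,-1],[0.0654,0,-0.0164,0,0,0,-1],[0.0767,0,-0.0168,0,0,0,-1],[0.0879,0,-0.0166,0,0,0,-1],[0.0992,0,-0.0156,0,0,0,-1],[0.1104,0,-0.014,0,0,0,-1],[0.1214,0,-0.0117,0,0,0,-1],[0.1214,0,-0.0117,0,0,0,-1]]' 20;  python3 - <<'E'
from h import *
from station import bot
o=bot.get_obs();c=w2case(o["eef_pos"])
print(c,o["opening"]*92)
h=np.array([.074,.074]);v=np.array([c[0],c[2]])-h;r=np.hypot(*v);a0=np.arctan2(v[1],-v[0]);print(r,a0)
im,d=bot.read_camera("side")
cv2.imwrite("pics/s7z.png",cv2.resize(im[30:220,140:350],None,fx=3,fy=3,interpolation=cv2.INTER_CUBIC))
r=.1882
for a in list(np.arange(1.30,.92,-.03)): print(a.round(3),(-( h[0]-r*np.cos(a)-c[0])).round(4),(-(h[1]+r*np.sin(a)-c[2])).round(4))
E
```

```text
time_s: 11.3
eef_pos: [0.5683, 0.023, 0.2573]
ee_rot: [-0.001, 0.132, 0.991, -0.0]
ft_force: [-2.7, -1.5, 7.5]
opening: 0.432
[0.02825584 0.00073245 0.25734842] 39.78821221277274
0.1889687075965878 1.3262948323438826
1.3 0.0046 0.002
1.27 0.01 0.0036
1.24 0.0154 0.0054
1.21 0.0207 0.0073
1.18 0.0259 0.0093
1.15 0.0311 0.0116
1.12 0.0363 0.0139
1.09 0.0413 0.0165
1.06 0.0463 0.0192
1.03 0.0511 0.022
1.0 0.0559 0.025
0.97 0.0606 0.0281
0.94 0.0653 0.0314
```

View pics/s7z.png

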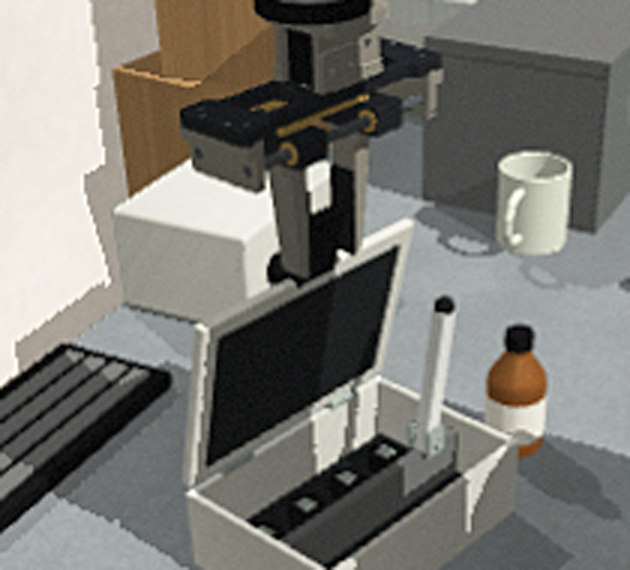

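The lid is now forward of upright, pinched by its tab at (320,245), and the stay still stands. I'll lower it slowly toward 1.0 rad.

```bash
python3 -m handwheel '[[0.0046,0,0.002,0,0,0,-1],[0.01,0,0.0036,0,0,0,-1],[0.0154,0,0.0054,0,0,0,-1],[0.0207,0,0.0073,0,0,0,-1],[0.0259,0,0.0093,0,0,0,-1],[0.0311,0,0.0116,0,0,0,-1],[0.0363,0,0.0139,0,0,0,-1],[0.0413,0,0.0165,0,0,0,-1],[0.0463,0,0.0192,0,0,0,-1],[0.0511,0,0.022,0,0,0,-1],[0.0511,0,0.022,0,0,0,-1],[0.0511,0,0.022,0,0,0,-1]]' 20;  python3 - <<'E'
from h import *
from station import bot
o=bot.get_obs();c=w2case(o["eef_pos"])
print(c,o["opening"]*92)
h=np.array([.074,.074]);v=np.array([c[0],c[2]])-h;r=np.hypot(*v);a0=np.arctan2(v[1],-v[0]);print(r,a0)
r=.1885
for a in list(np.arange(1.02,.90,-.015)): print(a.round(3),(-( h[0]-r*np.cos(a)-c[0])).round(4),(-(h[1]+r*np.sin(a)-c[2])).round(4))
E
```

```text
time_s: 12.55
eef_pos: [0.5171, 0.0365, 0.2352]
ee_rot: [-0.002, 0.132, 0.991, -0.0]
ft_force: [-3.4, 1.7, 6.2]
opening: 0.434
[-0.02465432  0.00051655  0.23516131] 39.88606646011099
0.1889593706691154 1.021493480688774
1.02 0.0 0.0005
1.005 0.0024 0.002
0.99 0.0048 0.0036
0.975 0.0071 0.0051
0.96 0.0095 0.0067
0.945 0.0118 0.0084
0.93 0.014 0.0101
0.915 0.0163 0.0118
```

```bash
python3 -m handwheel '[[0.0012,0,0.001,0,0,0,-1],[0.0024,0,0.002,0,0,0,-1],[0.0036,0,0.0028,0,0,0,-1],[0.0048,0,0.0036,0,0,0,-1],[0.0060,0,0.0044,0,0,0,-1],[0.0071,0,0.0051,0,0,0,-1],[0.0071,0,0.0051,0,0,0,-1]]'; python3 -m handwheel '[[0.0012,0,0.0008,0,0,0,-1],[0.0024,0,0.0016,0,0,0,-1],[0.0024,0,0.0016,0,0,0,-1]]'; python3 - <<'E'
from h import *
from station import bot
o=bot.get_obs();c=w2case(o["eef_pos"])
h=np.array([.074,.074]);v=np.array([c[0],c[2]])-h;r=np.hypot(*v);a0=np.arctan2(v[1],-v[0]);print(r,a0,c)
im,d=bot.read_camera("side")
cv2.imwrite("pics/s8z.png",cv2.resize(im[30:220,140:350],None,fx=3,fy=3,interpolation=cv2.INTER_CUBIC))
E
```

```text
time_s: 13.25
eef_pos: [0.509, 0.0386, 0.2299]
ee_rot: [-0.003, 0.132, 0.991, -0.0]
ft_force: [-2.7, 1.1, 5.8]
opening: 0.433
time_s: 13.55
eef_pos: [0.5061, 0.0394, 0.2279]
ee_rot: [-0.004, 0.132, 0.991, -0.0]
ft_force: [-1.3, 1.1, 1.7]
opening: 0.432
0.1892359732219878 0.95015596388142 [-0.03605136  0.00045512  0.22794464]
```

View pics/s8z.png

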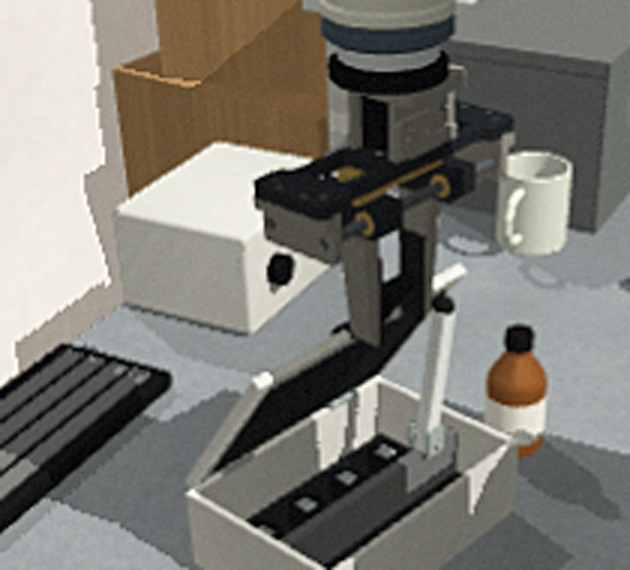

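The side view shows the lid's underside at the stay's ball (443,303), and the vertical force dropped from 5.8 to 1.7 N, so the lid has landed. I'll move 1 mm more, then open.

```bash
python3 -m handwheel '[[0.0008,0,0.0006,0,0,0,-1],[0.0008,0,0.0006,0,0,0,-1]]'; python3 -m handwheel '[[0,0,0,0,0,0,0.6],[0,0,0,0,0,0,0.6],[0,0,0,0,0,0,0.6],[0,0,0,0,0,0,0.6],[0,0,0,0,0,0,0.6]]'; python3 - <<'E'
from h import *
from station import bot
im,d=bot.read_camera("side")
cv2.imwrite("pics/s9z.png",cv2.resize(im[30:220,140:350],None,fx=3,fy=3,interpolation=cv2.INTER_CUBIC))
E
```

```text
time_s: 13.8
eef_pos: [0.5053, 0.0396, 0.2274]
ee_rot: [-0.004, 0.132, 0.991, -0.0]
ft_force: [-2.0, 1.7, 2.5]
opening: 0.433
time_s: 14.3
eef_pos: [0.5053, 0.0395, 0.2273]
ee_rot: [-0.004, 0.132, 0.991, -0.0]
ft_force: [0.2, -0.1, -0.5]
opening: 0.798
```

View pics/s9z.png

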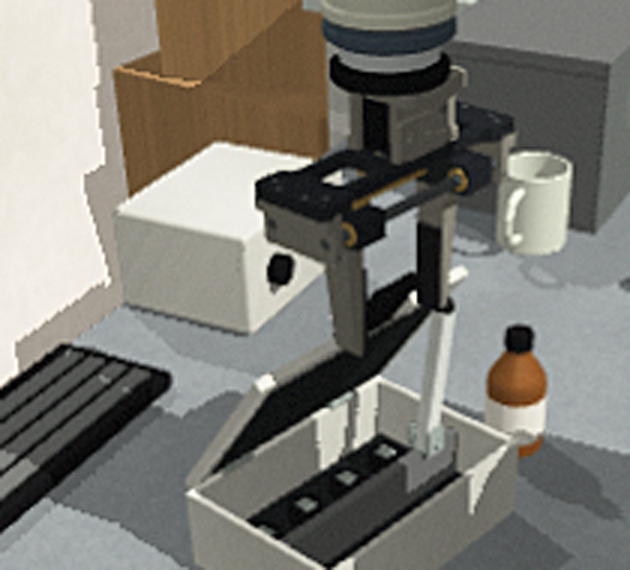

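The fingers have opened clear of the tab, the lid stays on the stay's ball, and the forces are near zero. I'll retract straight up.

```bash
python3 -m handwheel '[[0,0,-0.02,0,0,0,0.6],[0,0,-0.05,0,0,0,0.6],[0,0,-0.09,0,0,0,0.6],[0.02,0,-0.13,0,0,0,0.6],[0.06,0,-0.15,0,0,0,0.6],[0.1,0,-0.15,0,0,0,0.6],[0.14,0,-0.15,0,0,0,0.6],[0.14,0,-0.15,0,0,0,0.6],[0.14,0,-0.15,0,0,0,0.6]]'; python3 - <<'E'
from h import *
from station import bot
for n in("side","top"):
    im,d=bot.read_camera(n);cc=bot.calibration(n);cv2.imwrite(f"pics/{n}10.png",im);np.save(f"pics/{n}10.npy",d);pickle.dump(cc,open(f"pics/{n}10.pkl","wb"))
    im,P,cc=cloud(n+"10")
    Q=P.reshape(-1,3);a=np.radians(YAW);d=Q[:,:2]-CEN
    q=np.c_[np.cos(a)*d[:,0]+np.sin(a)*d[:,1],-np.sin(a)*d[:,0]+np.cos(a)*d[:,1],Q[:,2]]
    rr=np.hypot(q[:,2]-.074,q[:,0]-.074);an=np.arctan2(q[:,2]-.074,.074-q[:,0])
    k=(abs(q[:,1])<.1)&(abs(an-.96)<.15)&(rr>.08)&(rr<.2)
    print(n,np.percentile(an[k],[10,50,90]).round(3),k.sum())
    k=(abs(q[:,1])<.018)&(abs(an-.96)<.2)&(rr>.17)&(rr<.2)
    print(n,"tab",np.percentile(an[k],[10,50,90]).round(3),k.sum())
    for nm,g in(("obj",(.585,.214)),("bot",(.47,-.14))):
        k=(np.hypot(Q[:,0]-g[0],Q[:,1]-g[1])<.045)&(Q[:,2]>.01)&(Q[:,2]<.13);s=Q[k]
        if len(s):print(n,nm,s.min(0).round(4),s.max(0).round(4),s.mean(0).round(4))
E
```

```text
time_s: 15.25
eef_pos: [0.3712, 0.0761, 0.3789]
ee_rot: [-0.003, 0.131, 0.991, 0.0]
ft_force: [0.3, -0.4, 0.1]
opening: 0.802
side [0.909 0.93  0.974] 1041
side tab [0.937 0.939 0.944] 54
side obj [0.5732 0.2082 0.0103] [0.6077 0.2363 0.0622] [0.5855 0.226  0.0399]
side bot [ 0.4507 -0.1632  0.0106] [ 0.5028 -0.1187  0.1177] [ 0.4713 -0.1338  0.0665]
top [0.987 1.004 1.021] 336Traceback (most recent call last):
  File "<stdin>", line 12, in <module>
    return _quantile_unchecked(
        a, q, axis, out, overwrite_input, method, keepdims, weights)
    return _ureduce(a,
                    func=_quantile_ureduce_func,
    ...<5 lines>...
                    overwrite_input=overwrite_input,
                    method=method)
    r = func(a, **kwargs)
    result = _quantile(arr,
                       quantiles=q,
    ...<2 lines>...
                       out=out,
                       weights=wgt)
    slices_having_nans = np.isnan(arr[-1, ...])
                                  ~~~^^^^^^^^^
IndexError: index -1 is out of bounds for axis 0 with size 0
```

View pics/side10.png

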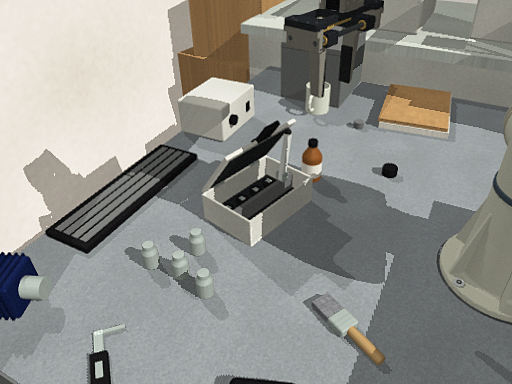

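The side view shows the lid propped half open on the stay at (288,150), with the objective (196,240) and the bottle (312,160) standing and the gripper clear. The tab underside reads 0.939 rad and the lid's top face 1.004 rad, so the mid-plane is at about 0.965 rad.

```bash
python3 - <<'E'
from station import bot
print(bot.get_obs()["ft_force"],bot.get_obs()["time_s"]);print(bot.hand_in())
E
```

```text
[-0.12578149  0.16199079  0.02067361] 15.35
the job is handed in; nothing more can be done
None
```

I flipped the stay up to its stop, swung the lid forward by its tab, lowered it onto the stay and let go. I handed in at 15.35 s with the gripper clear of everything; `hand_in` reports no verdict.

**Last checks**
- **Stay:** it measured about 1.75 rad by depth after I let go of it, while the lid was still back. After the lid was lowered I saw it in the picture carrying the lid, but did not measure it again.
- **Lid:** the side and top views agree on about 0.965 rad (tab underside 0.939, lid's top face 1.004). I did not measure its speed.
- **Objective and bottle:** the side view shows both upright, within 2 mm of where they started. The matching top-view check did not run, because the script stopped when the top camera saw none of the tab.
- **Wrist force:** it read near zero after release, and the highest reading I saw was about 20 N, when I pushed the stay against its stop.

**What went wrong:** I typed the first move in millimetres instead of metres. The step cap kept it to one short step in the intended direction, and nothing was touched.

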